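# Clamp a handle blank in the drilling jig

### The arm

A 6-joint arm with a two-finger parallel gripper is mounted at the origin on the work surface. World frame = base frame: x ahead of the robot, y to its left, z up, the work surface at z = 0. Lengths are in m, angles in rad, forces in N, time in s.
With the tool pointing down it reaches from about 0.225 to 0.875 m from the base axis. Payload 3.4 kg.
Tool frame: the origin (TCP) lies at the very end of the fingers, on their centre line; the grasp point (between the pads) lies 19 mm behind it; z points along the fingers, y is the line along which they close (so a half turn about z gives the same grasp; the last joint's range is limited). The gripper opens to 85 mm and grips with 20 to 120 N. Pads are 22 mm wide; open, the fingers measure 114 mm over their backs; the gripper's body (76 mm by 85 mm) begins 54 mm behind the grasp point. The pads swing forward as they close: fully open they stand 13 mm farther back than shut.
Start: joints at [1.186, 0.276, 1.505, -0, 1.361, -0.121], TCP at [0.15, 0.555, 0.231] pointing down, gripper open.
Joint ranges: [-2.89, 2.89], [-0.75, 2.08], [0.22, 2.7], [-1.18, 4.32], [0.11, 2.71], [-2.7, 2.7]. Speed limits (rad/s): [2.57, 2.57, 3.14, 3.14, 3.14, 3.14].

### API

Orientations are given as a unit quaternion [w, x, y, z].
In Python, from rig import manip, get_image, camera_info gives the robot as it stands. The module is installed in compiled form; this text tells all that it offers.
- The arm moves only by the shell command python3 -m crank 'ROWS' [FORCE]. ROWS is a JSON object of lists of equal length, an entry for each row: "translation": the shift along the tool's x, y, z in mm, a list of three; "roll": the turn about the tool's z in rad; "fingers": the opening, from 0 (shut) to 1 (fully open). A call has 1 to 8 rows; each row shifts and turns the commanded pose from where the row before left it, along the tool's axes as they then stand; what a row does not reach is not made up. A row lasts 1/10 s, in which the tool goes at most 50 mm and 8.59 degrees, less where a joint would pass 70% of its speed; a pose out of reach is approached as far as the arm can. A call is refused whole if a number of a shift passes 50 or a number of a turn 0.15, either way. A call with a gripper value outside its range is refused whole. The fingers move at their own pace and stop on an object; FORCE is the grip in N (left out, the last holds). Time passes only in rows, so rows that do not move let the fingers close. It gives the time, the measured TCP pose, the force, the opening and the grip force at its end, in the units of the state.
- manip.get_state(): the state, without advancing time (a new reading comes with each control period).
- get_image(name): name is "scene" or "top" or "wrist"; returns the picture (384x512x3 uint8, blue, green, red); there is no depth.
- camera_info(name): a dict with "mtx" (3x3 intrinsics, pixels), "rvec" (rotation vector, rad) and "tvec" (3), from world to camera coordinates, as OpenCV has them. Camera axes: x right, y down, z forward; pixel columns grow to the right and rows downward; lengths in m; the calibration is good to about 2 mm. A picture is of the moment at which its call begins: read the wrist's pose just before it. camera_info takes no time and is no camera call; for the wrist camera it gives the pose at the moment of the call.
- manip.sign_off(): hands the job in; it is judged then, once.
The state is a dict: "clock": time; "qpos": joint angles; "qd": joint speeds; "effort": joint torques, N m; "position": TCP position; "ee_rot": TCP orientation; "contact_force": force on the tool from outside, world axes, zero at the start; "moment": the same for the moment, N m; "width": finger opening in m; "gripper_force": force on a finger pad.
Only numpy, scipy, OpenCV 4.12 (cv2) and the standard library are available. Lean on these libraries where they do the work, as an engineer would, in place of code of your own. Each camera call takes 0.05 s, during which the arm holds its last target. There are 200 camera calls.

### The job

Lay the wooden handle blank flat in the drilling jig, its square end against the end pin beside the clamp and its long side against the two side pins, while the toggle clamp is still open. Then push the clamp's handle down over centre, all the way to its stop, so that the clamp stays locked by itself and its pad holds the blank against the jig. Leave the glue jar, the offcut and the brush where they are.

Things in the scene. Friction and masses are not known exactly. Their poses are not given: they have to be found in the camera images.
- jig: Fixed drilling jig: plywood board 150 (own x) x 360 (own y) x 18 mm on the bench, origin at the centre of its underside, z up. A steel toggle clamp stands on it in the plane x = 0: handle to own -y, hold-down arm swinging down to own +y. Its cheeks span own y -65 to -5 mm, 75 mm above the bench
- end_pin (a point): Top centre of the end pin, beside the clamp, at the jig's own (0, 19) mm: round wood, 12 mm across, its top 14 mm above the board and 32 mm above the bench. Two more such pins, the side pins, stand at the jig's own (31, 45) and (31, 145) mm
- bar_end (a point): The free end of the hold-down arm (a 12 x 14 mm steel bar, 82 mm from its hinge at the jig's own (0, -15, 70) mm). Open, it stands nearly upright, its end about 150 mm above the bench; the pad on its spindle then sticks out about 30 mm from it to own +y
- jig_seat (a point): Where the blank's centre (half-way up) belongs: the jig's own (0, 95, 31) mm, axes as the jig's. The blank lies there along own y, its square end to -y touching the end pin, its +x long side touching both side pins; the -x side and the round end are free
- handle_hinge (a point): The clamp handle's hinge, fixed on the jig at own (0, -55, 70) mm; the hinge axis is the jig's x
- clamp_handle (a joint): Turn of the handle about its hinge, rad. 0: open, 60 degrees above level; grows as it is pushed down: dead centre 1.00, level 1.05, stop 1.08. The arm comes down with it; the pad meets the blank at about 0.85, then it is stiffer (5 to 10 N at the grip) up to dead centre, past which it stays down by itself. Before, friction (about 3 N at the grip) holds it
- handle_grip (a point): Point on the centre line of the handle's black grip, 85 mm from the hinge. The grip is 24 mm wide (jig's x), 16 mm thick, and runs from 30 to 115 mm from the hinge; axes: -y along the handle to its free end, z out of its upper face, x as the jig's
- clamp_pad: The clamp's round black rubber pad, 22 mm across, sprung, at the end of the hold-down arm; origin at the centre of its pressing face. Closed, it presses on the blank's top 38 mm from the blank's centre, on the square-end side, at own (0, 57) mm of the jig
- blank_mid (a point): The loose blank, light bare wood, 140 mm long (own y), 50 mm wide (own x), 26 mm thick, 0.08 to 0.17 kg, lying flat on the bench; this point is its centre, half-way up, 13 mm above what it lies on; z up. Its end at own -y is square, its end at +y is a half round
- blank_square_end (a point): The middle of the blank's square end face, 70 mm from its centre at own -y, half-way up
- blank: The same blank; origin at the centre of its underside, axes as above
- glue: Bystander: white glue jar, 70 mm across, 90 mm tall, standing on the bench; origin at the centre of its underside
- offcut: Bystander: L-shaped plywood offcut, about 100 x 120 x 12 mm, lying on the bench; origin at the underside
- brush: Bystander: bench brush lying on the bench; origin at its underside
Things that resemble listed ones, but are neither listed nor needed, are in the scene too. What is shaped like the blank but turquoise is not meant.

How it is judged:
By the outcome, as a careful person would: the job done as asked, in the order asked, and still so for the second after the job is handed in, with the robot touching nothing.
It also fails if it takes over 56 s, if anything falls off the work surface, if the arm or the gripper's body presses on something with over 40 N, if the wrist force passes 120 N, or if a joint passes its speed limit or range.

## Working session

There is one attempt and no reset: what is moved stays moved. The work goes in short steps, Python scripts to look and compute and a shell command to move; the robot and the scene stay as the last step left them, time stands still between calls to the robot, and variables do not carry over. Pictures are saved under pics/ and viewed, at most 10 in all, crops included, and the job is handed in when it is done.

```bash
mkdir -p pics
cat > h.py <<'E'
import numpy as np, cv2
from rig import manip, get_image, camera_info
def ray(ci,px,z):
    R,_=cv2.Rodrigues(np.array(ci["rvec"],float)); t=np.array(ci["tvec"],float).ravel()
    c=-R.T@t; d=R.T@np.linalg.inv(np.array(ci["mtx"]))@np.array([px[0],px[1],1.0])
    return c+d*(z-c[2])/d[2]
def proj(ci,P):
    return cv2.projectPoints(np.array(P,float).reshape(-1,1,3),np.array(ci["rvec"],float),np.array(ci["tvec"],float),np.array(ci["mtx"],float),None)[0].reshape(-1,2)
def snap(n,f):
    ci=camera_info(n); im=get_image(n); cv2.imwrite(f,im); return ci,im
E
python3 - <<'E'
from h import *
a=snap("top","pics/top1.png");b=snap("scene","pics/scene1.png")
for ci,_ in(a,b): 
    R,_=cv2.Rodrigues(np.array(ci["rvec"],float));print(-R.T@np.array(ci["tvec"]).ravel(),ci["mtx"][0][0])
print(manip.get_state())
E
```

```text
[0.35372723 0.07448798 1.01421038] 364.9914874877784
[ 0.93223438 -0.66002201  1.11503328] 424.1747417589991
{'clock': 0.1, 'qpos': array([ 1.18598782e+00,  2.76537536e-01,  1.50603349e+00, -4.06489507e-05,
        1.36068625e+00, -1.20994583e-01]), 'qd': array([-6.45057085e-04, -6.63494499e-04, -3.50237381e-03, -4.28241503e-04,
       -3.75640904e-05,  1.15877405e-04]), 'effort': array([ 1.52762968e-03, -4.17703307e+01, -2.46403885e+01, -8.50192987e-05,
        5.86640279e-03,  1.94045646e-05]), 'position': array([0.14977425, 0.55465368, 0.23051217]), 'ee_rot': array([-1.89014377e-04,  1.31520514e-01,  9.91313100e-01, -8.10808654e-04]), 'contact_force': array([-0.0337229 ,  0.12707767,  0.53239905]), 'moment': array([ 0.04932279, -0.00510977, -0.00957729]), 'gripper_force': 0.0, 'width': 0.08572167398014285}
```

View pics/top1.png

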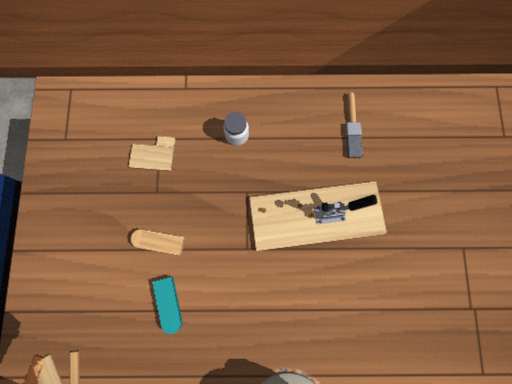

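View pics/scene1.png

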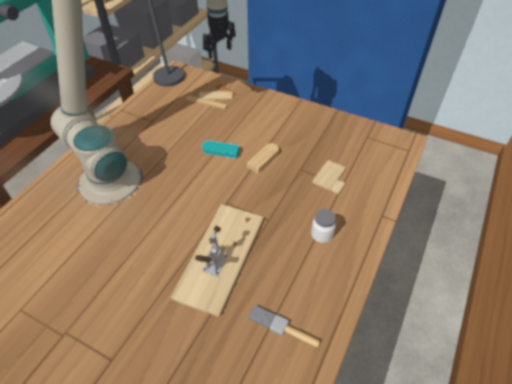

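The top view shows the bare wood blank at (158,242), round end left. The look-alikes are the turquoise one at (168,305) and loose sticks at (45,370). The jig is at (317,215) with its handle to the right. I'll measure both and confirm in a crop.

Run:
```python
from h import *
im=cv2.imread("pics/top1.png");ci=camera_info("top")
print("tcp px",proj(ci,[manip.get_state()["position"],[0,0,0]]))
hsv=cv2.cvtColor(im,cv2.COLOR_BGR2HSV)
for p in[(158,242),(290,230),(200,220),(150,157)]:print(p,hsv[p[1],p[0]])
m=((hsv[...,2]>165)&(hsv[...,1]>60)&(hsv[...,0]<30)).astype(np.uint8)
m=cv2.morphologyEx(m,cv2.MORPH_OPEN,np.ones((3,3)))
cs,_=cv2.findContours(m,0,2)
for c in cs:
    if cv2.contourArea(c)>300:
        r=cv2.minAreaRect(c); b=cv2.boxPoints(r); z=0.018 if cv2.contourArea(c)>4000 else 0.026
        W=np.array([ray(ci,p,z)[:2] for p in b]); print(cv2.contourArea(c),r[0],"px",b.round(1).tolist(),"\n W",W.round(4).tolist(),"mid",W.mean(0).round(4),"sides",np.linalg.norm(np.diff(W,axis=0),axis=1).round(4))
A=cv2.resize(im[170:345,120:400],None,fx=2.8,fy=2.8,interpolation=cv2.INTER_CUBIC)
cv2.imwrite("pics/crop1.png",A)
```

```text
tcp px [[ 15.59476585 380.0961432 ]
 [288.01467301 417.17477547]]
(158, 242) [ 16 114 229]
(290, 230) [ 18  91 229]
(200, 220) [ 12 133 149]
(150, 157) [ 17  90 226]
964.0 (402.5, 380.0) px [[313.0, 377.0], [492.0, 377.0], [492.0, 383.0], [313.0, 383.0]] 
 W [[0.0994, -0.0627], [0.0968, -0.5097], [0.0831, -0.5077], [0.0856, -0.0622]] mid [ 0.0912 -0.2856] sides [0.447  0.0139 0.4456]
453.5 (45.658180236816406, 372.5495910644531) px [[30.5, 362.3999938964844], [50.0, 354.79998779296875], [60.79999923706055, 382.70001220703125], [41.29999923706055, 390.29998779296875]] 
 W [[0.1374, 0.6479], [0.155, 0.6008], [0.09, 0.5664], [0.0729, 0.6129]] mid [0.1138 0.607 ] sides [0.0503 0.0736 0.0496]
1501.0 (300.99285888671875, 300.60638427734375) px [[178.89999389648438, 305.70001220703125], [179.0, 294.0], [423.0, 295.5], [423.0, 307.29998779296875]] 
 W [[0.2725, 0.2791], [0.3019, 0.28], [0.2941, -0.3576], [0.2648, -0.3544]] mid [ 0.2833 -0.0382] sides [0.0294 0.6377 0.0295]
1590.0 (81.24974060058594, 283.6290283203125) px [[10.800000190734863, 292.20001220703125], [12.5, 266.1000061035156], [
[... 1892 characters left out ...]
.19967651367188) px [[77.0, 98.19999694824219], [212.0, 96.69999694824219], [212.10000610351562, 106.19999694824219], [77.0999984741211, 107.69999694824219]] 
 W [[0.8597, 0.6019], [0.8619, 0.2051], [0.8315, 0.2041], [0.8294, 0.5986]] mid [0.8456 0.4024] sides [0.3968 0.0304 0.3944]
381.0 (224.0, 81.0) px [[188.0, 76.0], [260.0, 76.0], [260.0, 86.0], [188.0, 86.0]] 
 W [[0.9293, 0.2779], [0.9279, 0.0634], [0.8953, 0.0636], [0.8967, 0.2768]] mid [0.9123 0.1704] sides [0.2145 0.0326 0.2132]
804.5 (121.5, 81.0) px [[59.0, 76.0], [184.0, 76.0], [184.0, 86.0], [59.0, 86.0]] 
 W [[0.9318, 0.6625], [0.9294, 0.2898], [0.8968, 0.2886], [0.8992, 0.659]] mid [0.9143 0.475 ] sides [0.3727 0.0326 0.3703]
```

View pics/crop1.png

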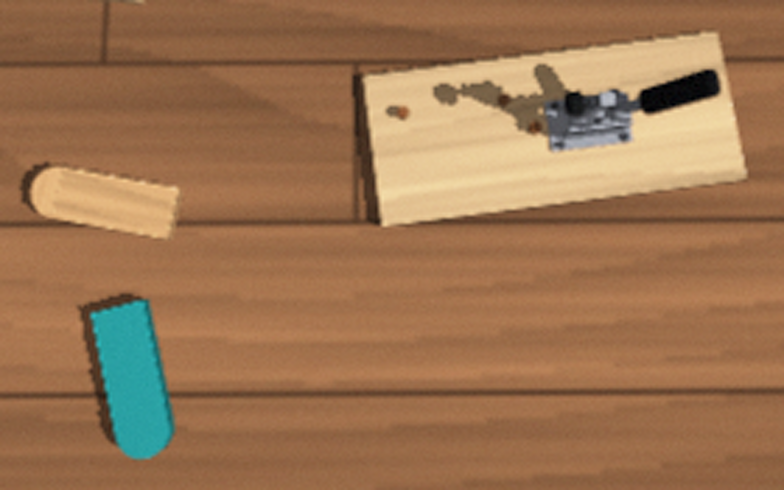

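The crop confirms the bare-wood blank at top px (158,242): square end on the right, round end on the left. The turquoise one is not meant. Jig pins in the crop are the side pins at (399,112) and (505,100), and the end pin at (535,127). Next I compute the poses and the approach move.

```bash
cat >> h.py <<'E'
from scipy.spatial.transform import Rotation as Ro
def tool():
    s=manip.get_state(); q=s["ee_rot"]; return s, np.array(s["position"]), Ro.from_quat([q[1],q[2],q[3],q[0]]).as_matrix()
def delta(target,axis):
    "mm shift in tool axes to target; roll so tool y is parallel to horizontal direction axis"
    s,p,R=tool(); d=R.T@(np.array(target)-p)*1000
    a=R.T@np.array([axis[0],axis[1],0]); r=np.arctan2(-a[0],a[1]); r=(r+np.pi/2)%np.pi-np.pi/2
    return d.round(1),round(r,4)
E
python3 - <<'E'
from h import *
ci=camera_info("top")
C=lambda p:(p[0]/2.8+120-.3,p[1]/2.8+170-.3)
Wj=np.array([ray(ci,C(p),.018)[:2] for p in[(362,75),(718,32),(747,178),(383,225)]])
own=np.array([[.075,.18],[.075,-.18],[-.075,-.18],[-.075,.18]])
R=Ro.align_vectors(np.c_[Wj-Wj.mean(0),0*own[:,:1]],np.c_[own,0*own[:,:1]])[0]
yaw=R.as_euler("zyx")[0]; o=Wj.mean(0); print("jig",o,yaw,"res",(Wj-o-(R.apply(np.c_[own,0*own[:,:1]])[:,:2])).round(4).tolist())
for p,z in[((399,112),.032),((505,100),.032),((535,127),.032)]:
    w=ray(ci,C(p),z); print("pin own",R.inv().apply(np.r_[w[:2]-o,0]).round(4))
s1,s2,r=[ray(ci,C(p),.026)[:2] for p in[(179,188),(166,237),(30,192)]]
sq=(s1+s2)/2; print("blank sq",sq,"round",r,"mid",(sq+r)/2,np.linalg.norm(r-sq),np.linalg.norm(s1-s2))
d=(r-sq)/np.linalg.norm(r-sq); n=np.array([s1-s2]).ravel();n/=np.linalg.norm(n); print("yaw",np.arctan2(d[1],d[0])-np.pi/2,np.arctan2(n[1],n[0]))
s,p,T=tool(); w=camera_info("wrist"); Rw=cv2.Rodrigues(np.array(w["rvec"],float))[0]; c=-Rw.T@np.array(w["tvec"]).ravel()
print("tool R",T.round(3).tolist(),"cam in tool",T.T@(c-p),"cam axes in tool",(T.T@Rw.T).round(3).tolist(),w["mtx"][0][0])
m=(sq+r)/2; print(delta([m[0],m[1],.16],[d[1],-d[0]]))
E
```

```text
jig [ 0.51021474 -0.09137914] 0.11989261646478261 res [[-0.0002, 0.0005], [-0.0013, 0.0002], [0.0008, 0.0009], [0.0007, -0.0016]]
pin own [0.0308 0.1493 0.    ]
pin own [0.0296 0.045  0.    ]
pin own [-0.0004  0.0201  0.    ]
blank sq [0.42763624 0.27878261] round [0.44799278 0.41702073] mid [0.43781451 0.34790167] 0.13972890198032248 0.04787003560072951
yaw -0.14620630523827827 -0.2257317797501484
tool R [[-0.965, 0.261, -0.001], [0.261, 0.965, -0.002], [0.0, -0.002, -1.0]] cam in tool [ 0.07228482  0.0007717  -0.14279562] cam axes in tool [[0.0, -0.959, -0.282], [1.0, 0.0, -0.001], [0.001, -0.282, 0.959]] 281.69197519976905
(array([-332. , -124.4,   70.7]), np.float64(1.4532))
```

```bash
python3 -m crank '{"translation":[[-41.5,-15.5,6],[-41.5,-15.5,6],[-41.5,-15.5,6],[-41.5,-15.5,6],[-41.5,-15.5,6],[-41.5,-15.5,6],[-41.5,-15.5,6],[-41.5,-15.5,6]],"roll":[0,0,0,0,0,0,0,0],"fingers":[1,1,1,1,1,1,1,1]}' 40
python3 -m crank '{"translation":[[0,0,0],[0,0,0],[0,0,0],[0,0,0],[0,0,0],[0,0,0],[0,0,0],[0,0,0]],"roll":[0.145,0.145,0.145,0.145,0.145,0.145,0.145,0.145],"fingers":[1,1,1,1,1,1,1,1]}'
python3 -m crank '{"translation":[[0,0,0],[0,0,0],[0,0,0]],"roll":[0.145,0.145,0],"fingers":[1,1,1]}'
python3 - <<'E'
from h import *
print(delta([.4378,.3479,.16],[np.cos(-.19),np.sin(-.19)]))
ci,im=snap("wrist","pics/w1.png")
hsv=cv2.cvtColor(im,cv2.COLOR_BGR2HSV)
m=((hsv[...,2]>185)&(hsv[...,0]<30)).astype(np.uint8)
m=cv2.morphologyEx(m,cv2.MORPH_OPEN,np.ones((7,7)))
cs,_=cv2.findContours(m,0,2)
for c in cs:
    if cv2.contourArea(c)>1500:
        W=np.array([ray(ci,p[0],.026)[:2] for p in c],np.float32)*1000
        r=cv2.minAreaRect(W); print(cv2.contourArea(c),np.round(r[0],1),np.round(r[1],1),r[2],cv2.boundingRect(c))
E
```

```text
clock: 0.9
position: [0.4392, 0.3475, 0.1828]
ee_rot: [-0.0, 0.132, 0.991, -0.0]
contact_force: [-1.1, 0.3, -0.3]
width: 0.0856
gripper_force: 0.0
clock: 1.7
position: [0.4378, 0.3487, 0.1828]
ee_rot: [-0.0, 0.656, 0.755, -0.001]
contact_force: [-0.7, 0.2, -0.2]
width: 0.0847
gripper_force: 0.0
clock: 2.0
position: [0.4379, 0.3487, 0.1829]
ee_rot: [-0.0, 0.756, 0.655, -0.0]
contact_force: [-0.3, 0.1, 0.1]
width: 0.0854
gripper_force: 0.0
(array([-0.8,  0.1, 22.9]), np.float64(0.0473))
5264.5 [440.5 347. ] [138.9  50.1] 79.42266845703125 (237, 114, 49, 125)
6987.5 [677.8 380.1] [113.9  76.1] 85.0165023803711 (441, 56, 71, 117)
```

View pics/w1.png

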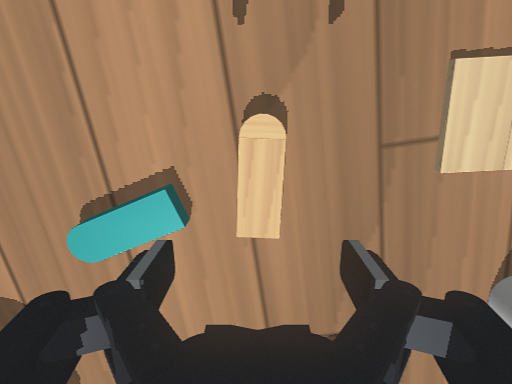

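The blank sits at (440.5, 347.0) mm with yaw −10.6°, measured 139×50 mm. It is centred between the fingers in the wrist view (px 262,178), and the turquoise one is off to the left. I'll go down and grip.

```bash
python3 -m crank '{"translation":[[-1.3,2.8,20],[0,0,40],[0,0,40],[0,0,40],[0,0,30],[0,0,9],[0,0,0]],"roll":[0.042,0,0,0,0,0,0],"fingers":[1,1,1,1,1,1,1]}'
python3 -m crank '{"translation":[[0,0,0],[0,0,0],[0,0,0],[0,0,0],[0,0,0],[0,0,0],[0,0,0],[0,0,0]],"roll":[0,0,0,0,0,0,0,0],"fingers":[0,0,0,0,0,0,0,0]}' 40
```

```text
clock: 2.75
position: [0.44, 0.3467, 0.0032]
ee_rot: [-0.0, 0.769, 0.639, -0.001]
contact_force: [0.0, -0.1, 0.2]
width: 0.0854
gripper_force: 0.0
clock: 3.55
position: [0.442, 0.348, 0.0062]
ee_rot: [0.0, 0.769, 0.639, 0.002]
contact_force: [0.1, 0.2, 7.0]
width: 0.0489
gripper_force: 43.4
```

```bash
python3 -m crank '{"translation":[[0,0,-10],[0,0,-30],[0,0,-30],[0,0,0]],"roll":[0,0,0,0],"fingers":[0,0,0,0]}'
python3 - <<'E'
from h import *
o=np.array([.5102,-.0914]);yw=.1199
print(delta([*(o+[-.008*np.cos(yw)-.103*np.sin(yw),-.008*np.sin(yw)+.103*np.cos(yw)]),.0745],[np.cos(yw),np.sin(yw)]))
ci,im=snap("wrist","pics/w2.png")
E
```

```text
clock: 3.95
position: [0.4434, 0.3489, 0.0788]
ee_rot: [0.001, 0.769, 0.639, 0.005]
contact_force: [1.3, 1.0, -1.9]
width: 0.049
gripper_force: 42.6
(array([-324.7,  108. ,    3.1]), np.float64(-0.3047))
```

View pics/w2.png

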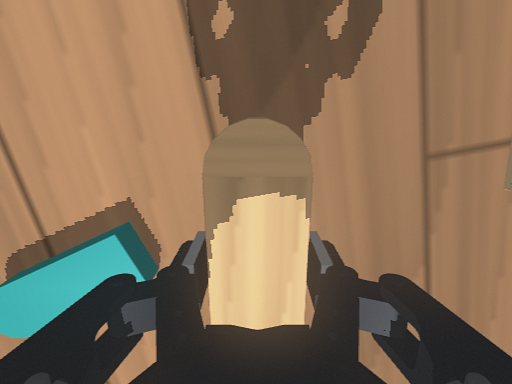

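The blank is held squarely, centred between the pads (px 258,250). I'll carry it over, stopping short of the pins.

```bash
python3 -m crank '{"translation":[[-30,10,0],[-45,15,0],[-45,15,0],[-45,15,0],[-45,15,0],[-45,15,0],[-45,15,0],[-24,8,0]],"roll":[0,0,0,0,0,0,0,0],"fingers":[0,0,0,0,0,0,0,0]}'
python3 -m crank '{"translation":[[0,0,0],[0,0,0],[0,0,0],[0,0,0]],"roll":[-0.145,-0.145,-0.015,0],"fingers":[0,0,0,0]}'
python3 - <<'E'
from h import *
o=np.array([.5102,-.0914]);yw=.1199
print(delta([*(o+[-.008*np.cos(yw)-.103*np.sin(yw),-.008*np.sin(yw)+.103*np.cos(yw)]),.0275],[np.cos(yw),np.sin(yw)]))
ci,im=snap("wrist","pics/w3.png")
E
```

```text
clock: 4.8
position: [0.4865, 0.0057, 0.0733]
ee_rot: [-0.0, 0.77, 0.638, -0.001]
contact_force: [0.4, 0.6, -0.9]
width: 0.0491
gripper_force: 42.6
clock: 5.2
position: [0.4864, 0.009, 0.0735]
ee_rot: [-0.001, 0.664, 0.747, -0.001]
contact_force: [-0.1, -0.1, -1.5]
width: 0.0491
gripper_force: 42.6
(array([ 0.5,  3.7, 46. ]), np.float64(-0.0024))
```

View pics/w3.png

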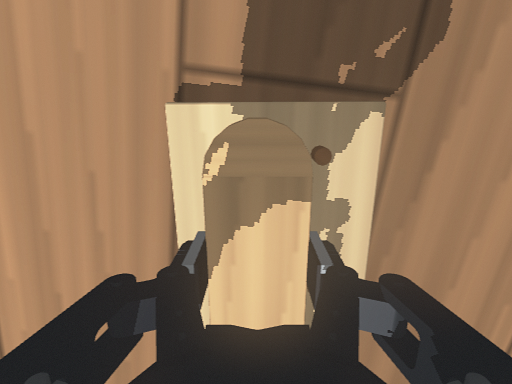

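The round end is at px (258,118). The far side pin at (321,155) is clear of the blank's right side. Lowering.

```bash
python3 - <<'E'
from h import *
print("tip",(lambda p,R,c:(R.T@(ray(c,(257.5,118.5),p[2]+.020)-p)*1000).round(1))(*tool()[1:],camera_info("wrist")))
E
python3 -m crank '{"translation":[[0.5,3.7,20],[0,0,18],[0,0,8],[0,0,2],[0,0,0]],"roll":[0,0,0,0,0],"fingers":[0,0,0,0,0]}'
```

```text
tip [ 69.    0.1 -20. ]
clock: 5.75
position: [0.4909, 0.01, 0.0263]
ee_rot: [-0.0, 0.664, 0.748, -0.0]
contact_force: [0.4, -0.1, -2.1]
width: 0.0491
gripper_force: 42.5
```

```bash
python3 -m crank '{"translation":[[0,0,1],[0,0,1],[0,0,0]],"roll":[0,0,0],"fingers":[0,0,0]}'
python3 -m crank '{"translation":[[0,4,0],[0,2,0],[0,1,0],[0,1,0],[0,0,0]],"roll":[0,0,0,0,0],"fingers":[0,0,0,0,0]}'
```

```text
clock: 6.05
position: [0.4912, 0.0098, 0.0247]
ee_rot: [0.0, 0.663, 0.748, 0.0]
contact_force: [-0.4, -0.1, -1.5]
width: 0.0493
gripper_force: 42.5
clock: 6.55
position: [0.4987, 0.0107, 0.0243]
ee_rot: [-0.0, 0.663, 0.748, -0.0]
contact_force: [-1.5, -1.0, 0.3]
width: 0.0495
gripper_force: 42.8
```

```bash
python3 -m crank '{"translation":[[0,1,0],[0,1,0],[0,0,0]],"roll":[0,0,0],"fingers":[0,0,0]}'
python3 -m crank '{"translation":[[-3,0,0],[-2,0,0],[-1,0,0],[0,0,0]],"roll":[0,0,0,0],"fingers":[0,0,0,0]}'
```

```text
clock: 6.85
position: [0.4987, 0.0107, 0.0244]
ee_rot: [-0.001, 0.663, 0.749, -0.002]
contact_force: [-5.2, -2.2, 4.9]
width: 0.0492
gripper_force: 43.3
clock: 7.25
position: [0.4993, 0.0067, 0.0244]
ee_rot: [-0.002, 0.664, 0.748, -0.0]
contact_force: [-5.3, 4.8, 5.0]
width: 0.0494
gripper_force: 43.4
```

```bash
python3 -m crank '{"translation":[[-1,0,-0.5],[-1,0,0],[-1,0,0],[0,0,0]],"roll":[0,0,0,0],"fingers":[0,0,0,0]}'
python3 -m crank '{"translation":[[-1,0,0],[-1,0,0],[0,0,0]],"roll":[0,0,0],"fingers":[0,0,0]}'
python3 - <<'E'
from h import *
ci,im=snap("wrist","pics/w4.png"); ct,it=snap("top","pics/t4.png")
a=cv2.resize(it[180:260,240:400],None,fx=4.5,fy=4.5,interpolation=cv2.INTER_CUBIC)
cv2.imwrite("pics/t4c.png",a)
E
```

```text
clock: 7.65
position: [0.4998, 0.0038, 0.0244]
ee_rot: [-0.003, 0.664, 0.748, 0.0]
contact_force: [-4.7, 7.0, 2.7]
width: 0.049
gripper_force: 43.0
clock: 7.95
position: [0.4999, 0.0037, 0.0244]
ee_rot: [-0.004, 0.665, 0.747, 0.001]
contact_force: [-5.2, 13.1, 3.1]
width: 0.0491
gripper_force: 43.1
```

View pics/w4.png

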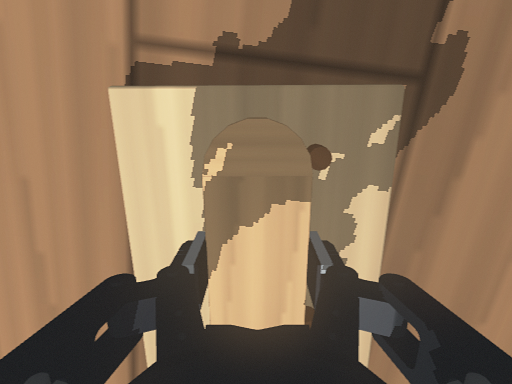

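The blank has stopped on the end pin (13 N) and touches the side pin at (318,157). I'll relax slightly, release, lift and check.

```bash
python3 -m crank '{"translation":[[1.5,0,0],[0,0,0],[0,0,0],[0,0,0],[0,0,0],[0,0,0]],"roll":[0,0,0,0,0,0],"fingers":[0,0,0.65,0.75,0.8,0.8]}' 
python3 -m crank '{"translation":[[0,0,-10],[0,0,-40],[0,0,-40],[40,0,-40],[40,0,-10],[0,0,0]],"roll":[0,0,0,0,0,0],"fingers":[0.8,0.8,0.8,0.8,0.8,0.8]}'
python3 - <<'E'
from h import *
ci,im=snap("wrist","pics/w5.png"); ct,it=snap("top","pics/t5.png")
b=cv2.resize(im[130:],None,fx=1.5,fy=1.5,interpolation=cv2.INTER_CUBIC)
cv2.imwrite("pics/w5c.png",b)
o=np.array([.5102,-.0914]);yw=.1199;W=lambda x,y,z:[o[0]+x*np.cos(yw)-y*np.sin(yw),o[1]+x*np.sin(yw)+y*np.cos(yw),z]
print("expected px corners sq +x/-x, round tip, pins",proj(ci,[W(.025,.025,.044),W(-.025,.025,.044),W(0,.165,.044),W(.031,.045,.032),W(.031,.145,.032),W(0,.019,.032)]).round(1).tolist())
E
```

```text
clock: 8.65
position: [0.5028, 0.0012, 0.025]
ee_rot: [0.001, 0.664, 0.748, 0.0]
contact_force: [0.2, 0.0, 0.0]
width: 0.0683
gripper_force: 0.0
clock: 9.25
position: [0.4938, 0.0799, 0.1635]
ee_rot: [0.001, 0.662, 0.749, 0.003]
contact_force: [0.5, -0.9, -0.3]
width: 0.0686
gripper_force: 0.0
expected px corners sq +x/-x, round tip, pins [[274.7, 315.2], [229.8, 315.3], [252.1, 194.9], [279.7, 293.1], [282.2, 210.1], [252.4, 312.3]]
```

View pics/w5.png

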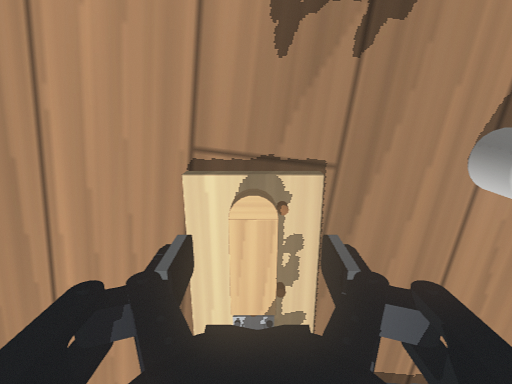

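The blank lies along the two side pins at px (283,209) and (281,290), with its tip at row 194 against the expected 195. I'll measure the edge fit and, alongside it, plan the clamp push.

```bash
cat >> h.py <<'E'
o=np.array([.5102,-.0914]);yw=.1199
W=lambda x,y,z:np.array([o[0]+x*np.cos(yw)-y*np.sin(yw),o[1]+x*np.sin(yw)+y*np.cos(yw),z])
own=lambda P:np.array([np.cos(yw)*(P[0]-o[0])+np.sin(yw)*(P[1]-o[1]),-np.sin(yw)*(P[0]-o[0])+np.cos(yw)*(P[1]-o[1]),P[2]])
E
python3 - <<'E'
from h import *
ci=camera_info("wrist"); im=cv2.imread("pics/w5.png").astype(int)
L=[];Rr=[]
for r in range(225,306,4):
    row=im[r].sum(1); g=np.diff(row); 
    j=268+np.argmin(g[268:286]); k=222+np.argmax(np.abs(g[222:238])); Rr.append(own(ray(ci,(j+.5,r),.044))[:2]*1000); L.append(own(ray(ci,(k+.5,r),.044))[:2]*1000)
Rr=np.array(Rr);L=np.array(L)
for n,A in(("R",Rr),("L",L)): 
    p=np.polyfit(A[:,1],A[:,0],1); print(n,"x@145,95,45",np.polyval(p,[145,95,45]).round(1),A[:,0].round(1).tolist())
print("tip",own(ray(ci,(254,194),.044)).round(4))
s,p,R=tool(); print(own(p))
a=np.radians(60)
up=lambda t,w:W(0,-.055-.085*np.cos(t)+.008*np.sin(t)+w,.070+.085*np.sin(t)+.008*np.cos(t))
print("above-start delta",delta(W(0,-.075,.21),[np.cos(yw),np.sin(yw)]))
for t in np.radians([60,50,40,30,20,10,5,0,-3]): print(round(np.degrees(t)),(own(up(t,.011))*1000).round(1))
E
```

```text
R x@145,95,45 [25.7 23.9 22.2] [23.5, 23.6, 23.7, 23.8, 32.0, 24.0, 23.1, 23.2, 23.3, 23.4, 23.5, 23.6, 23.7, 23.8, 23.9, 24.0, 24.1, 23.1, 23.2, 20.1, 19.1]
L x@145,95,45 [-25.9 -26.1 -26.4] [-26.3, -26.4, -26.5, -26.7, -26.8, -26.9, -27.0, -27.2, -24.2, -18.1, -25.5, -26.6, -26.8, -26.9, -27.0, -27.1, -27.3, -27.4, -26.5, -25.5, -26.7]
tip [1.000e-04 1.633e-01 4.400e-02]
[0.00297108 0.16898879 0.16101966]
above-start delta (array([-244. ,   -3.5,  -48.8]), np.float64(0.0023))
60 [ -0.  -79.6 147.6]
50 [ -0.  -92.5 140.3]
40 [   0.  -104.   130.8]
30 [  -0.  -113.6  119.4]
20 [  -0.  -121.1  106.6]
10 [  -0.  -126.3   92.6]
5 [  -0.  -128.    85.4]
0 [   0. -129.   78.]
-3 [   0.  -129.3   73.5]
```

The edges are parallel to the jig, but a gap of about 1 mm can't be excluded. I'll nudge: shut fingers against the round end first, then a side push.

```bash
python3 -m crank '{"translation":[[16,-3,0],[0,0,20],[0,0,30],[0,0,35],[0,0,30],[0,0,13],[0,0,0],[0,0,0]],"roll":[0,0,0,0,0,0,0,0],"fingers":[0,0,0,0,0,0,0,0]}' 
python3 -m crank '{"translation":[[-4,0,0],[-3,0,0],[0,0,0]],"roll":[0,0,0],"fingers":[0,0,0]}'
python3 -m crank '{"translation":[[-1,0,0],[-1,0,0],[0,0,0]],"roll":[0,0,0],"fingers":[0,0,0]}'
```

```text
clock: 10.15
position: [0.4881, 0.091, 0.0319]
ee_rot: [-0.0, 0.664, 0.748, -0.0]
contact_force: [0.6, -0.1, -0.1]
width: -0.0002
gripper_force: 0.0
clock: 10.45
position: [0.4896, 0.0844, 0.033]
ee_rot: [0.001, 0.664, 0.748, 0.001]
contact_force: [0.5, -0.8, -0.3]
width: -0.0001
gripper_force: 0.0
clock: 10.75
position: [0.4892, 0.083, 0.0323]
ee_rot: [0.0, 0.663, 0.748, 0.0]
contact_force: [-0.9, 0.4, 0.1]
width: -0.0
gripper_force: 0.0
```

```bash
python3 -m crank '{"translation":[[-1,0,0],[-1,0,0],[-1,0,0],[0,0,0]],"roll":[0,0,0,0],"fingers":[0,0,0,0]}'
python3 -m crank '{"translation":[[-1,0,0],[-1,0,0],[0,0,0]],"roll":[0,0,0],"fingers":[0,0,0]}'
```

```text
clock: 11.15
position: [0.4892, 0.0826, 0.0323]
ee_rot: [-0.002, 0.664, 0.747, 0.002]
contact_force: [-0.8, 10.1, 2.0]
width: -0.0001
gripper_force: 5.0
clock: 11.45
position: [0.4892, 0.0824, 0.0324]
ee_rot: [-0.003, 0.665, 0.747, 0.003]
contact_force: [-0.8, 16.9, 2.4]
width: 0.0
gripper_force: 8.2
```

The end is hard against the end pin, with no travel. Now the side push.

```bash
python3 -m crank '{"translation":[[10,0,0],[0,0,-40],[-30,0,0],[-30,0,0],[-25,0,0],[0,0,0],[0,0,0]],"roll":[0,0,0,0,0,0,0],"fingers":[0,0,0.85,0.85,0.85,0.85,0.85]}'
python3 -m crank '{"translation":[[0,-2,20],[0,0,20],[0,0,3],[0,0,0]],"roll":[0,0,0,0],"fingers":[0.85,0.85,0.85,0.85]}'
python3 -m crank '{"translation":[[0,5,0],[0,3,0],[0,2,0],[0,0,0]],"roll":[0,0,0,0],"fingers":[0.85,0.85,0.85,0.85]}'
```

```text
clock: 12.15
position: [0.4985, 0.0032, 0.072]
ee_rot: [-0.0, 0.664, 0.748, -0.0]
contact_force: [0.4, 0.3, 0.3]
width: 0.0716
gripper_force: 0.0
clock: 12.55
position: [0.496, 0.0041, 0.0287]
ee_rot: [-0.001, 0.663, 0.749, -0.0]
contact_force: [0.4, -0.3, 0.8]
width: 0.0723
gripper_force: 0.0
clock: 12.95
position: [0.5076, 0.0045, 0.0297]
ee_rot: [0.001, 0.663, 0.748, 0.0]
contact_force: [-0.6, -0.0, 0.1]
width: 0.0726
gripper_force: 0.0
```

```bash
python3 -m crank '{"translation":[[0,2,0],[0,1,0],[0,0,0]],"roll":[0,0,0],"fingers":[0.85,0.85,0.85]}'
python3 -m crank '{"translation":[[0,1,0],[0,1,0],[0,0,0]],"roll":[0,0,0],"fingers":[0.85,0.85,0.85]}'
```

```text
clock: 13.25
position: [0.5098, 0.0048, 0.0292]
ee_rot: [0.0, 0.663, 0.748, 0.0]
contact_force: [0.2, -0.2, -0.4]
width: 0.0729
gripper_force: 0.0
clock: 13.55
position: [0.5109, 0.0051, 0.029]
ee_rot: [-0.001, 0.663, 0.748, -0.0]
contact_force: [-1.1, -0.7, 1.3]
width: 0.0724
gripper_force: 0.7
```

```bash
python3 -m crank '{"translation":[[0,1,0],[0,1,0],[0,0,0]],"roll":[0,0,0],"fingers":[0.85,0.85,0.85]}'
python3 -m crank '{"translation":[[0,1,0],[0,1,0],[0,0,0]],"roll":[0,0,0],"fingers":[0.85,0.85,0.85]}'
```

```text
clock: 13.85
position: [0.511, 0.0052, 0.0288]
ee_rot: [-0.002, 0.663, 0.748, -0.002]
contact_force: [-6.3, -1.9, 3.8]
width: 0.0724
gripper_force: 2.8
clock: 14.15
position: [0.511, 0.0053, 0.0286]
ee_rot: [-0.003, 0.663, 0.749, -0.003]
contact_force: [-7.5, -3.6, 6.9]
width: 0.0726
gripper_force: 4.4
```

```bash
python3 -m crank '{"translation":[[0,-6,0],[0,-6,0],[0,0,-30],[0,0,-45],[0,0,-45],[0,0,-45],[0,0,-35],[0,0,0]],"roll":[0,0,0,0,0,0,0,0],"fingers":[0.85,0.85,0.85,0.85,0,0,0,0]}'
python3 - <<'E'
from h import *
s,p,R=tool(); print(own(p),delta(W(0,-.072,.215),[np.cos(yw),np.sin(yw)]))
ci,im=snap("wrist","pics/w6.png");cv2.imwrite("pics/w6c.png",cv2.resize(im[180:384,150:390],None,fx=3,fy=2.9,interpolation=cv2.INTER_CUBIC))
E
```

```text
clock: 14.95
position: [0.5076, 0.0038, 0.235]
ee_rot: [0.006, 0.663, 0.748, 0.004]
contact_force: [0.9, 0.5, 0.1]
width: 0.0141
gripper_force: 0.0
[0.00883671 0.09484444 0.23496759] (array([-166.8,   -9.1,   20.3]), np.float64(0.0002))
```

View pics/w6c.png

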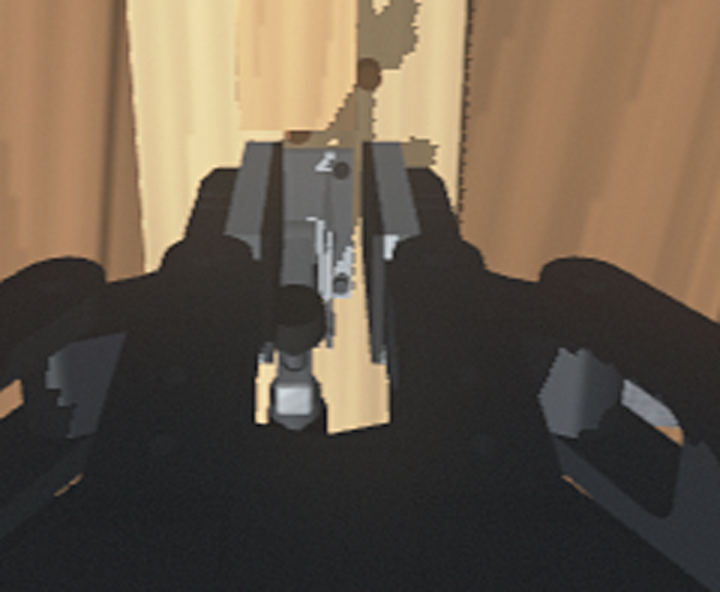

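The crop shows the blank's end on the end pin (298,135) and its side on the side pin (368,75), with the pad clear above. Next, over the clamp.

```bash
python3 -m crank '{"translation":[[-40,-5,0],[-45,-4,0],[-45,0,0],[-37,0,0],[0,0,20],[0,0,0]],"roll":[0,0,0,0,0,0],"fingers":[0,0,0,0,0,0]}'
python3 - <<'E'
from h import *
s,p,R=tool(); print(own(p),delta(W(0,-.074,.155),[np.cos(yw),np.sin(yw)]),s["width"])
snap("scene","pics/s6.png")
E
```

```text
clock: 15.6
position: [0.5124, -0.1628, 0.205]
ee_rot: [-0.004, 0.664, 0.747, -0.001]
contact_force: [-0.2, 0.4, -0.3]
width: -0.0004
gripper_force: 0.0
[-0.00633495 -0.07116408  0.20504632] (array([-3.1,  6.7, 50. ]), np.float64(-0.0023)) -0.0003510756306901643
```

```bash
python3 -m crank '{"translation":[[0,5,20],[-3,0,25],[0,0,5],[0,0,0]],"roll":[0,0,0,0],"fingers":[0,0,0,0]}'
python3 - <<'E'
from h import *
s,p,R=tool(); print(own(p),delta(W(0,-.0796,.1476),[np.cos(yw),np.sin(yw)]))
E
```

```text
clock: 16.05
position: [0.5194, -0.164, 0.1586]
ee_rot: [-0.001, 0.663, 0.749, -0.0]
contact_force: [0.1, -0.2, -0.3]
width: 0.0002
gripper_force: 0.0
[ 0.00049632 -0.07320246  0.15855564] (array([-6.4, -0.5, 10.9]), np.float64(0.0011))
```

Now follow the arc: TCP path (y,z) (−80,148) → (−92,140) → (−104,131) → (−114,119).

```bash
python3 -m crank '{"translation":[[-3,0,6],[-3,0,5],[-6,0,4],[-6,0,4],[-6,0,4],[-6,0,5],[-5,0,6],[0,0,0]],"roll":[0,0,0,0,0,0,0,0],"fingers":[0,0,0,0,0,0,0,0]}'
python3 - <<'E'
from h import *
s,p,R=tool(); print(own(p))
E
```

```text
clock: 16.85
position: [0.5238, -0.2009, 0.1239]
ee_rot: [-0.001, 0.664, 0.748, -0.001]
contact_force: [-0.2, 0.4, 0.2]
width: 0.0002
gripper_force: 0.0
[ 0.00039954 -0.11029766  0.12385242]
```

```bash
python3 -m crank '{"translation":[[-4,0,6],[-4,0,6],[-3,0,6],[-2,0,6],[-2,0,6],[0,0,0]],"roll":[0,0,0,0,0,0],"fingers":[0,0,0,0,0,0]}'
python3 -m crank '{"translation":[[-1,0,4],[-1,0,3],[0,0,0]],"roll":[0,0,0],"fingers":[0,0,0]}'
python3 - <<'E'
from h import *
s,p,R=tool(); print(own(p))
E
```

```text
clock: 17.45
position: [0.526, -0.2149, 0.0942]
ee_rot: [-0.0, 0.664, 0.748, 0.0]
contact_force: [-1.1, 0.2, 0.6]
width: -0.0001
gripper_force: 0.0
clock: 17.75
position: [0.5263, -0.2165, 0.0882]
ee_rot: [-0.0, 0.663, 0.748, 0.0]
contact_force: [0.4, -0.3, 2.2]
width: -0.0002
gripper_force: 1.2
[ 0.00098765 -0.12611581  0.08820012]
```

```bash
python3 -m crank '{"translation":[[-1,0,3],[0,0,3],[0,0,0]],"roll":[0,0,0],"fingers":[0,0,0]}'
python3 -m crank '{"translation":[[0,0,2],[0,0,2],[0,0,0]],"roll":[0,0,0],"fingers":[0,0,0]}'
python3 -m crank '{"translation":[[0,0,2],[0,0,2],[0,0,0]],"roll":[0,0,0],"fingers":[0,0,0]}'
python3 -m crank '{"translation":[[0,0,2],[0,0,0]],"roll":[0,0],"fingers":[0,0]}'
```

```text
clock: 18.05
position: [0.5264, -0.2177, 0.0821]
ee_rot: [0.0, 0.663, 0.748, 0.0]
contact_force: [-0.5, -0.3, 2.3]
width: -0.0004
gripper_force: 1.0
clock: 18.35
position: [0.5265, -0.2179, 0.0778]
ee_rot: [0.0, 0.663, 0.748, 0.0]
contact_force: [-1.0, -0.9, 0.8]
width: -0.0002
gripper_force: 0.6
clock: 18.65
position: [0.5266, -0.2179, 0.0756]
ee_rot: [0.0, 0.663, 0.748, 0.0]
contact_force: [-2.3, 0.6, 12.1]
width: 0.0
gripper_force: 6.0
clock: 18.85
position: [0.5266, -0.218, 0.0754]
ee_rot: [0.001, 0.663, 0.748, 0.0]
contact_force: [-5.5, 0.4, 23.4]
width: -0.0001
gripper_force: 11.3
```

The hard stop is reached: 23 N at z 75 mm, where the handle sits about 2° below level, after the force dropped past dead centre. I'll retreat and verify.

```bash
python3 -m crank '{"translation":[[0,0,-10],[0,0,-40],[0,0,-45],[0,0,-45],[-45,0,-10],[-45,0,0],[-45,0,0],[0,0,0]],"roll":[0,0,0,0,0,0,0,0],"fingers":[0,0,0,0,0,0,0,0]}'
python3 - <<'E'
from h import *
ct,it=snap("top","pics/t7.png"); cs,iS=snap("scene","pics/s7.png")
a=cv2.resize(it[170:260,240:400],(800,450)[0:2],interpolation=cv2.INTER_CUBIC)[:, :]
a=cv2.resize(it[170:260,240:400],(400,225),interpolation=cv2.INTER_CUBIC)
b=cv2.resize(iS[195:320,165:275],(400,455),interpolation=cv2.INTER_CUBIC)
c=np.zeros((455,800,3),np.uint8); c[:225,:400]=a; c[:,400:]=b; c[230:455,:400]=cv2.resize(it[60:285,100:400],(300,225)).copy() if 0 else cv2.resize(it[80:290,90:400],(400,225))
cv2.imwrite("pics/f7.png",c)
print(proj(ct,[W(0,-.14,.07),W(0,.057,.044),W(0,.165,.044)]).round(1).tolist(),proj(cs,[W(0,-.14,.07),W(0,.057,.044)]).round(1).tolist())
E
```

```text
clock: 19.65
position: [0.5428, -0.3571, 0.2206]
ee_rot: [0.001, 0.665, 0.747, -0.001]
contact_force: [0.2, 0.7, 0.1]
width: 0.0001
gripper_force: 0.0
[[373.0, 205.1], [297.8, 215.9], [257.9, 220.9]] [[197.7, 283.7], [226.4, 233.9]]
```

View pics/f7.png

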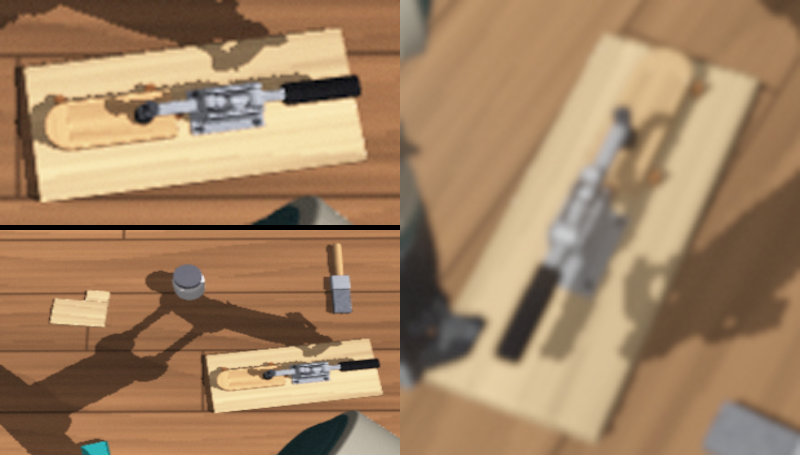

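The picture shows the handle down at level (crop 320,90) and the arm lying on the blank with its pad at (145,112). The blank lies along the pins, and the glue jar, offcut and brush have not moved. Signing off.

```bash
python3 -c "
from rig import manip
print(manip.sign_off())"
```

```text
the job is handed in; nothing more can be done
None
```

The blank lies in the jig against the end pin and both side pins, the toggle clamp is locked over centre at its stop with its pad on the blank, the glue jar, offcut and brush were not moved, and the job was handed in at about 20 s.

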